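Square up a glued spice-rack end

TASK

The glue on the half-built spice rack is still soft and its end panel leans in over the shelf board. Take the try square by its stock and press it, with no more than a light hand of about 10 N on each face, into the inside corner, stock down flat on the shelf board and blade square-on against the panel, until the panel is true and both faces sit flush on the square without gaps; keep it pressed on both for a moment. Then back the square away without disturbing the panel and stand it upright on the worktop, clear of the rack; use only the square on the panel and leave the other things alone.

Things in the scene. Friction and masses are not known exactly. Their poses are not given: they have to be found in the camera images.
- try_square: try square, 0.25 kg, standing on its dark wooden stock (148 long, 22 wide, 30 high; grip across the 22 mm, about 100 mm behind the heel). Steel blade, 26 (x) by 5 mm, rises at the heel to 130 mm. Origin: heel (outer corner) on the underside, mid-width; x along the stock towards the heel, z up the blade. Its working edges, underside z = 0 and blade edge x = 0, are at exactly 90 degrees
- shelf_board: pale wooden shelf board of the rack, 260 (x) by 110 (y) by 16 mm, held flat on a springy 4 mm non-slip mat that gives 0.5 mm per 20 N. Origin: centre of its underside, 4 mm above the worktop; its top is z = +16 mm. x points along the board to the end with the upright panel, whose inner face meets the board at x = +104 mm; z up. The empty groove at the other end is shallow, no obstacle
- end_panel: upright end panel, 14 (x) by 110 (y) by 150 mm high, foot glued in a groove of the board. Origin: foot of its inner face, mid-width; that face is x = 0, x points away from the shelf, z up. It tips stiffly about its foot (y axis), leans in over the shelf 0.05 to 0.13 rad at first, can go past upright, needs 2 to 3 N at the blade's top to move and stays where left. True: 90 degrees to the board
- glue_bottle: bystander: white glue bottle with a nozzle, 48 dia x 148 mm, standing; origin under its centre
- second_end_panel: bystander: the rack's other end panel, 110 x 150 x 14 mm, lying flat; origin at the middle of one short edge, on its underside
- mug: bystander: speckled mug, 83 x 120 x 96 mm, standing; origin under its centre
- toaster_corner (a point): marks the fixed, big 200 mm high toaster behind the work: its corner nearest the robot, about half-way up (good to 15 mm); the toaster's front runs from there to the left and away from the robot. Keep the carried square and the gripper on the robot's side of it. Above and beyond it (some 20 mm farther from the robot) hangs a wall cabinet, underside 480 mm over the worktop

How it is judged:
On the way:
1. square pressed 0.5 s into the corner, over 4 N on board and over 4 N on panel at once, flat on the board within 1.1 and square-on within 4 degrees, panel at 90 degrees to the board within 0.7 (contact force between try_square and shelf_board above 4 N and contact force between try_square and end_panel above 4 N and angle between the z axis of try_square and the z axis of shelf_board, either way round below 0.02 rad and angle between the x axis of try_square and the x axis of shelf_board, either way round below 0.07 rad and angle between the z axis of end_panel and the z axis of shelf_board, either way round below 0.012 rad), for 0.5 s.
At the end, for the whole second after the job is handed in: the end panel stands at 90 degrees to the shelf board within 0.86 degrees; the try square stands upright (within 1.7 degrees) and at rest on the worktop, touching neither shelf board nor panel (angle between the z axis of end_panel and the z axis of shelf_board, either way round below 0.015 rad and height (world z) of try_square below 0.0015 m and angle between try_square's own z axis and vertical below 0.03 rad and linear speed of try_square below 0.02 m/s and contact force between try_square and shelf_board below 0.1 N and contact force between try_square and end_panel below 0.1 N).
It fails at once if the panel is pushed with more than 18 N (contact force between try_square and end_panel above 18 N).
It fails at once if the shelf board is pressed with more than 25 N (contact force between try_square and shelf_board above 25 N).
It fails at once if the robot itself pushes the panel instead of using the square (contact force between any of the fingers, the arm and end_panel above 1 N).
It fails at once if a bystander is shifted by more than 20 mm (distance of any of glue_bottle, second_end_panel, mug from where it was at the start of the episode above 0.02 m).
It also fails if it takes over 72 s, if anything falls off the work surface, if the arm or the gripper's body presses on something with over 40 N, if the wrist force passes 120 N, or if a joint passes its speed limit or range.

ROBOT

A 7-joint arm with a two-finger parallel gripper is mounted at the origin on a cart in front of the work surface, level with it; the furniture and walls round the work are solid. World frame = base frame: x ahead of the robot, y to its left, z up, the work surface at z = 0. Lengths are in m, angles in rad, forces in N, time in s.
With the tool pointing down it reaches from about 0.425 to 0.875 m from the base axis. Payload 4.7 kg.
Tool frame: the origin (TCP) lies on the centre line of the jaws, within the pads' length; the fingertips stand 19 mm ahead of it and the grasp point (between the pads) is the TCP; x points along the fingers, z is the direction in which the jaws open and shut, and the axes are right-handed (so a half turn about x gives the same grasp; the last joint's range is limited). The gripper opens to 87 mm and grips with 3 to 60 N. Pads are 19 mm wide; open, the fingers measure 117 mm over their backs; the gripper's body (75 mm by 190 mm) begins 51 mm behind the grasp point.
Start: joints at [-1.124, 0.321, -0.07, 1.45, 0.023, 1.371, -0.057], TCP at [0.273, 0.59, 0.242] pointing down, gripper open.
Joint ranges: [-2.86, 2.86], [-0.3, 2.09], [-1.38, 1.24], [0.06, 2.45], [-1.56, 4.7], [0.09, 2.05], [-2.69, 2.69]. Speed limits (rad/s): [2.57, 2.57, 3.14, 3.14, 3.14, 3.14, 3.14].

INTERFACE

Orientations are given as a rotation vector (axis times angle).
In Python, from bench import get_state, get_image, camera_info, close_job gives the robot as it stands.
- The arm moves only by the tool jog_arm, never from a script. Its argument "targets" is a list of rows, each a list of 7 numbers: the turn, a rotation vector about the tool's x, y, z in degrees, then the shift along the tool's x, y, z in cm, then the finger opening in cm, from 0 to 8.7. In form: [[wx, wy, wz, tx, ty, tz, jaw], ...]. A call has 1 to 10 rows; each row shifts and turns the commanded pose from where the row before left it, along the tool's axes as they then stand; what a row does not reach is not made up. A row lasts 1/8 s, in which the tool goes at most 62.5 mm and 10.7 degrees, less where a joint would pass 70% of its speed; a pose out of reach is approached as far as the arm can. A call is refused whole if a number of a shift passes 6.25 or a number of a turn 10.7, either way. A call with a gripper value outside its range is refused whole. The fingers move at their own pace and stop on an object; "squeeze" is the grip in N (left out, the last holds). Time passes only in rows, so rows that do not move let the fingers close. It gives the time, the measured TCP pose, the force and the opening at its end, in the units of the state.
- get_state(): the state, without advancing time (a new reading comes with each control period).
- get_image(name): name is "scene" or "top" or "wrist"; returns (picture, depth): 400x640x3 uint8, red, green, blue; 400x640 float32, m along the optical axis (not along the pixel's ray), 0 where there is no reading.
- camera_info(name): a dict with "intrinsics" (3x3 intrinsics, pixels), "world_from_camera" (4x4, takes a point from camera to world coordinates); the wrist camera has in their place "mount" (4x4, takes a point from camera to tool coordinates, whose origin is the TCP and whose axes are the tool frame's). Camera axes: x right, y up, looking along -z (the intrinsics and any distortion apply to the point x, -y, -z); pixel columns grow to the right and rows downward; lengths in m; the calibration is good to about 2 mm. The wrist camera is an equidistant fisheye: a pixel r from the principal point sees the ray r / f radians off the axis. A picture is of the moment at which its call begins: read the wrist's pose just before it. camera_info takes no time and is no camera call.
- close_job(): hands the job in, once; it reports no verdict.
The state is a dict: "time": time; "joint_positions": joint angles; "qd": joint speeds; "joint_torque": joint torques, N m; "position": TCP position; "tool_rot": TCP orientation; "ft_force": force on the tool from outside, world axes, zero at the start; "torque": the same for the moment, N m; "grip_width": opening from 0.0 (shut) to 1.0 (fully open).
Only numpy, scipy, OpenCV 4.12 (cv2) and the standard library are available. Lean on these libraries where they do the work, as an engineer would, in place of code of your own. Each camera call takes 0.05 s, during which the arm holds its last target.

## Working session

There is one attempt and no reset: what is moved stays moved. The work goes in short steps, Python scripts to look and compute and a tool call to move; the robot and the scene stay as the last step left them, time stands still between calls to the robot, and variables do not carry over. Pictures are saved under pics/ and viewed, and the job is handed in when it is done.

Besides the shell and the picture viewer there is one more tool, called after "Call:" as name(argument=value, ...), one argument or row to a line, values as JSON. jog_arm: Moves the arm, as the interface text tells. Its arguments: {"type":"object","properties":{"targets":{"type":"array"},"squeeze":{"type":"number"}},"required":["targets"]}

```bash
ls; mkdir -p pics; python3 - <<'E'
from bench import *
import cv2,numpy as np
s=get_state();print(s)
for n in ["scene","top","wrist"]:
    im,d=get_image(n); cv2.imwrite(f"pics/{n}0.png",im[:,:,::-1]); np.save(f"pics/{n}0.npy",d)
    i=camera_info(n);print(n,{k:np.round(v,4).tolist() if not isinstance(v,str) else v for k,v in i.items()})
E
```

```text
pics
{'time': 0.0, 'joint_positions': array([-1.12390054,  0.3218251 , -0.07006584,  1.45170344,  0.0226196 ,
        1.3707526 , -0.05692197]), 'qd': array([ 3.90693020e-05, -8.37162142e-04,  1.14991356e-03,  1.33498825e-04,
       -1.78243789e-03,  1.32378150e-03,  3.82906831e-04]), 'joint_torque': array([ 6.51388964e-04, -4.91282952e+01, -4.03383784e-01, -3.12533498e+01,
       -6.38823118e-02,  4.36074135e-02,  1.99848596e-04]), 'position': array([0.27246074, 0.58957239, 0.24044567]), 'tool_rot': array([-0.88588954,  1.38497725,  0.88404023]), 'ft_force': array([ 1.31406945, -0.3115364 ,  0.40322622]), 'torque': array([-0.01425967, -0.01274654, -0.04133779]), 'grip_width': 0.9971153887220375}
scene {'intrinsics': [[366.2079, 0.0, 316.3399], [0.0, 366.2079, 205.2639], [0.0, 0.0, 1.0]], 'world_from_camera': [[0.8477, 0.2043, -0.4896, 0.2038], [-0.5302, 0.3603, -0.7675, -0.758], [0.0196, 0.9102, 0.4137, 0.4577], [0.0, 0.0, 0.0, 1.0]]}
top {'intrinsics': [[433.5693, 0.0, 315.3124], [0.0, 433.5693, 197.5467], [0.0, 0.0, 1.0]], 'world_from_camera': [[0.0175, 0.9896, -0.1429, 0.4674], [-0.9996, 0.0207, 0.0207, -0.082], [0.0234, 0.1425, 0.9895, 1.106], [0.0, 0.0, 0.0, 1.0]]}
wrist {'intrinsics': [[309.7069, 0.0, 318.87], [0.0, 309.7069, 194.9948], [0.0, 0.0, 1.0]], 'mount': [[0.0002, 0.2847, -0.9586, -0.1426], [0.0002, 0.9586, 0.2847, 0.0786], [1.0, -0.0002, 0.0002, 0.0007], [0.0, 0.0, 0.0, 1.0]]}
```

View pics/scene0.png

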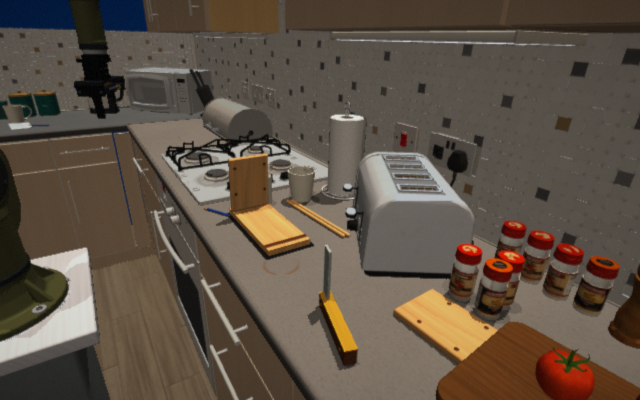

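View pics/top0.png

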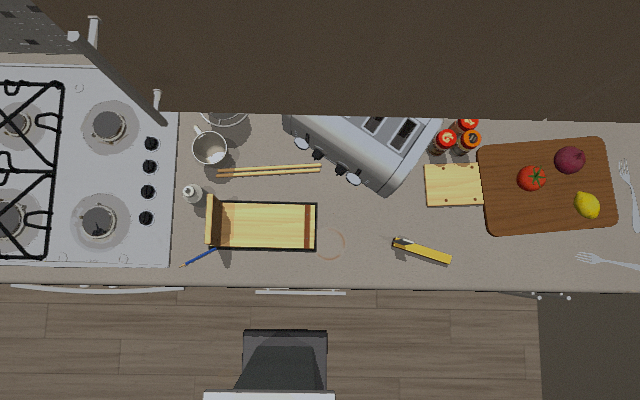

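View pics/wrist0.png

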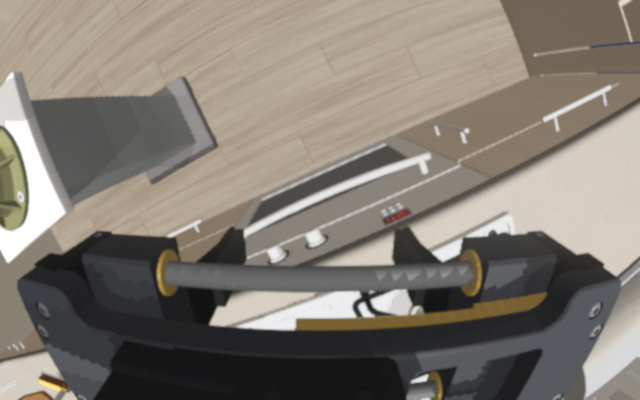

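Top view: shelf board about cols 213-316, rows 201-250, panel at its left end (+y), leaning right. Square at (393-451, 237-264), heel to the left. Now I'll measure.

```bash
cat > h.py <<'E'
from bench import *
import cv2,numpy as np
from scipy.spatial.transform import Rotation as R
def cloud(n,d):
    i=camera_info(n);K=np.array(i['intrinsics']);W=np.array(i['world_from_camera'])
    v,u=np.mgrid[0:400,0:640]
    P=np.stack([(u-K[0,2])/K[0,0]*d,-(v-K[1,2])/K[1,1]*d,-d,np.ones_like(d)],-1)
    return (P@W.T)[...,:3]
def px(n,u,v,z):
    i=camera_info(n);K=np.array(i['intrinsics']);W=np.array(i['world_from_camera'])
    r=W[:3,:3]@np.array([(u-K[0,2])/K[0,0],-(v-K[1,2])/K[1,1],-1]);o=W[:3,3]
    return o+r*(z-o[2])/r[2]
E
python3 - <<'E'
from h import *
im=cv2.imread('pics/top0.png')
c=cv2.resize(im[180:280,180:330],None,fx=5,fy=5,interpolation=cv2.INTER_CUBIC);cv2.imwrite('pics/c1.png',c)
c=cv2.resize(im[225:275,380:460],None,fx=10,fy=10,interpolation=cv2.INTER_CUBIC);cv2.imwrite('pics/c2.png',c)
im=cv2.imread('pics/scene0.png')
c=cv2.resize(im[140:260,190:350],None,fx=5,fy=5,interpolation=cv2.INTER_CUBIC);cv2.imwrite('pics/c3.png',c)
d=np.load('pics/top0.npy');P=cloud('top',d)
for v in (210,225,240):
  for u in (200,207,209,211,213,215,217,220,230,260,300,308,314,330): print(v,u,np.round(P[v,u],3))
for v,u in [(246,405),(249,412),(252,420),(255,430),(259,440),(240,396),(242,400)]: print(v,u,np.round(P[v,u],3))
E
```

```text
210 200 [0.589 0.188 0.   ]
210 207 [0.57  0.131 0.172]
210 209 [0.571 0.128 0.169]
210 211 [0.57  0.123 0.173]
210 213 [0.572 0.121 0.159]
210 215 [0.575 0.123 0.129]
210 217 [0.579 0.125 0.101]
210 220 [0.584 0.128 0.05 ]
210 230 [0.588 0.109 0.019]
210 260 [0.589 0.033 0.025]
210 300 [ 0.592 -0.067  0.02 ]
210 308 [ 0.592 -0.087  0.018]
210 314 [ 0.593 -0.102  0.017]
210 330 [ 0.596 -0.143  0.001]
225 200 [0.551 0.186 0.001]
225 207 [0.538 0.13  0.172]
225 209 [0.538 0.126 0.169]
225 211 [0.539 0.123 0.166]
225 213 [0.54  0.123 0.145]
225 215 [0.542 0.124 0.117]
225 217 [0.545 0.127 0.08 ]
225 220 [0.549 0.13  0.032]
225 230 [0.551 0.108 0.018]
225 260 [0.552 0.033 0.017]
225 300 [ 0.554 -0.068  0.022]
225 308 [ 0.554 -0.088  0.02 ]
225 314 [ 0.555 -0.103  0.019]
225 330 [ 0.557 -0.144 -0.001]
240 200 [ 0.513  0.184 -0.001]
240 207 [0.506 0.128 0.17 ]
240 209 [0.506 0.124 0.17 ]
240 211 [0.507 0.122 0.16 ]
240 213 [0.508 0.124 0.129]
240 215 [0.509 0.126 0.102]
240 217 [0.511 0.127 0.071]
240 220 [0.513 0.13  0.019]
240 230 [0.513 0.105 0.022]
240 260 [0.515 0.031 0.02 ]
240 300 [ 0.516 -0.068  0.022]
240 308 [ 0.517 -0.088  0.02 ]
240 314 [ 0.517 -0.103  0.024]
240 330 [ 0.519 -0.145 -0.002]
246 405 [ 0.506 -0.329  0.031]
249 412 [ 0.467 -0.082  1.106]
252 420 [ 0.492 -0.367  0.029]
255 430 [ 0.485 -0.391  0.03 ]
259 440 [ 0.476 -0.416  0.029]
240 396 [ 0.519 -0.301  0.055]
242 400 [ 0.514 -0.308  0.071]
```

View pics/c1.png

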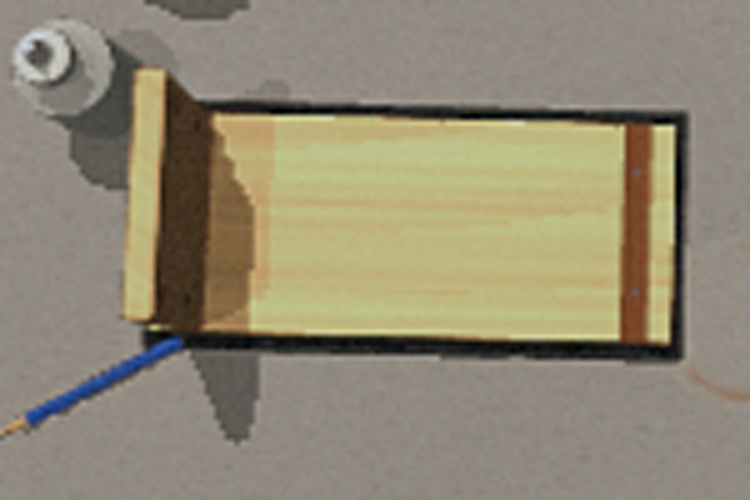

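View pics/c2.png

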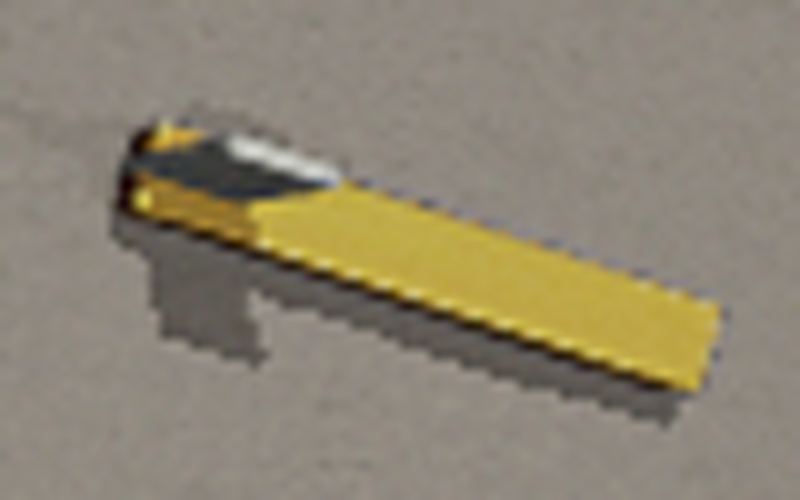

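View pics/c3.png

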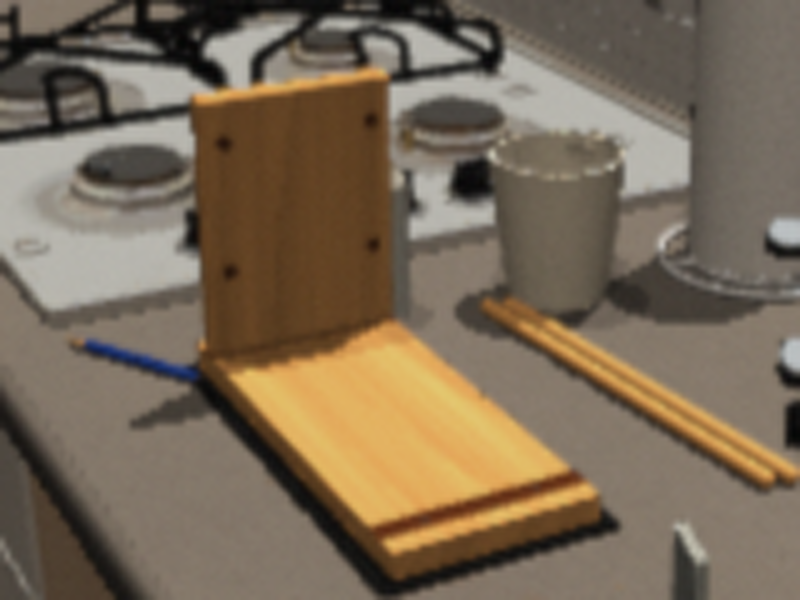

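```bash
python3 - <<'E'
from h import *
def c1(a,b,z): return px('top',(a+.5)/5-.5+180,(b+.5)/5-.5+180,z)
def c2(a,b,z): return px('top',(a+.5)/10-.5+380,(b+.5)/10-.5+225,z)
for n,p in dict(TL=(213,113),TR=(677,124),BL=(152,325),BR=(670,345),footT=(213,113),footB=(203,330)).items(): print(n,np.round(c1(*p,.02),4))
for n,p in dict(pTi=(168,70),pBi=(155,320),pTo=(136,70),pBo=(124,318)).items(): print(n,np.round(c1(*p,.17),4))
for n,p in dict(UR=(720,305),LR=(698,390),heelU=(150,125),heelL=(123,205),U2=(345,182)).items(): print(n,np.round(c2(*p,.03),4))
# panel plane fit, board plane fit
d=np.load('pics/top0.npy');P=cloud('top',d)
Q=P[200:250,205:225].reshape(-1,3);Q=Q[(Q[:,2]>.04)&(Q[:,2]<.155)&(abs(Q[:,1]-.126)<.02)]
A=np.c_[Q[:,0],Q[:,2],np.ones(len(Q))];print(np.linalg.lstsq(A,Q[:,1],rcond=None)[0],len(Q))
Q=P[208:240,235:298].reshape(-1,3);print(Q.mean(0))
Q=P[225:275,380:460].reshape(-1,3);Q=Q[(Q[:,2]>.02)&(Q[:,2]<.2)];
m=(Q[:,2]<.034);r=cv2.minAreaRect(Q[m][:,:2].astype(np.float32));print(r,Q[m].mean(0));print(cv2.boxPoints(r))
print(Q[~m])
# toaster, scene depth of blade
d=np.load('pics/scene0.npy');S=cloud('scene',d)
for v in range(245,330,8): print(v,[np.round(S[v,u],3).tolist() for u in (326,328,330)])
for v in range(160,220,10): print(v,[np.round(S[v,u],3).tolist() for u in (235,250,262)])
E
```

```text
TL [0.6075 0.1293 0.02  ]
TR [ 0.6067 -0.1042  0.02  ]
BL [0.501  0.1543 0.02  ]
BR [ 0.4958 -0.1027  0.02  ]
footT [0.6075 0.1293 0.02  ]
footB [0.499 0.129 0.02 ]
pTi [0.6066 0.1204 0.17  ]
pBi [0.4985 0.1205 0.17  ]
pTo [0.6063 0.1343 0.17  ]
pBo [0.4991 0.1337 0.17  ]
UR [ 0.4858 -0.4448  0.03  ]
LR [ 0.4649 -0.4387  0.03  ]
heelU [ 0.5277 -0.3032  0.03  ]
heelL [ 0.5078 -0.2964  0.03  ]
U2 [ 0.5145 -0.3518  0.03  ]
[-0.01440676 -0.05979323  0.13943011] 334
[0.55591299 0.0173993  0.0221456 ]
((0.4967970848083496, -0.3716132938861847), (0.14831483364105225, 0.022884728386998177), 72.93592834472656) [ 0.49328474 -0.37867506  0.03050495]
[[ 0.46409762 -0.43914846]
 [ 0.4859749  -0.44586375]
 [ 0.52949655 -0.30407813]
 [ 0.50761926 -0.29736283]]
[[ 0.5208596  -0.30195038  0.11919789]
 [ 0.52039799 -0.30214763  0.12849699]
 [ 0.5227092  -0.30820024  0.03529484]
 [ 0.52060729 -0.30181511  0.07682274]
 [ 0.52004864 -0.3016878   0.0884735 ]
 [ 0.51950431 -0.30157116  0.09982875]
 [ 0.51897591 -0.301474    0.11085781]
 [ 0.51824339 -0.3004536   0.1258011 ]
 [ 0.51810917 -0.30196307  0.129
[... 5178 characters left out ...]
28, 0.031], [0.51, -0.33, 0.031]]
309 [[0.493, -0.343, 0.03], [0.495, -0.346, 0.031], [0.498, -0.348, 0.031]]
317 [[0.492, -0.346, 0.015], [0.489, -0.356, 0.024], [0.487, -0.364, 0.031]]
325 [[0.49, -0.349, 0.0], [0.204, -0.758, 0.458], [0.485, -0.367, 0.017]]
160 [[0.514, 0.126, 0.167], [0.554, 0.123, 0.162], [0.588, 0.122, 0.157]]
170 [[0.512, 0.125, 0.14], [0.552, 0.122, 0.135], [0.589, 0.127, 0.127]]
180 [[0.511, 0.127, 0.112], [0.552, 0.126, 0.105], [0.59, 0.131, 0.096]]
190 [[0.51, 0.131, 0.083], [0.551, 0.127, 0.076], [0.587, 0.129, 0.067]]
200 [[0.507, 0.129, 0.054], [0.551, 0.131, 0.044], [0.587, 0.131, 0.036]]
210 [[0.505, 0.131, 0.024], [0.544, 0.118, 0.02], [0.571, 0.099, 0.022]]
```

```bash
python3 - <<'E'
from h import *
s=get_state();r=R.from_rotvec(s['tool_rot']).as_matrix();print(np.round(r,3))
d=np.load('pics/top0.npy');P=cloud('top',d)
for v in (170,180,185,188,190,192,194,196): print(v,[np.round(P[v,u],3).tolist() for u in (365,375,380,385,388,392,396)])
for v,u in [(145,288),(150,305),(175,350),(192,385)]: print(v,u,np.round(P[v,u],3))
d=np.load('pics/scene0.npy');S=cloud('scene',d)
for v in (200,230,260):
  for u in (340,350,358,362,366,372): print(v,u,np.round(S[v,u],3))
E
```

```text
[[-0.001 -0.908  0.419]
 [-0.001  0.419  0.908]
 [-1.    -0.    -0.001]]
170 [[0.675, -0.216, 0.13], [0.669, -0.234, 0.157], [0.668, -0.244, 0.167], [0.667, -0.254, 0.171], [0.667, -0.26, 0.174], [0.666, -0.269, 0.177], [0.665, -0.276, 0.184]]
180 [[0.664, -0.225, 0.066], [0.656, -0.242, 0.11], [0.652, -0.25, 0.132], [0.649, -0.258, 0.148], [0.649, -0.265, 0.15], [0.647, -0.271, 0.163], [0.646, -0.279, 0.168]]
185 [[0.658, -0.23, 0.027], [0.65, -0.247, 0.077], [0.645, -0.255, 0.103], [0.641, -0.262, 0.127], [0.64, -0.267, 0.137], [0.637, -0.274, 0.151], [0.636, -0.281, 0.16]]
188 [[0.655, -0.233, 0.001], [0.646, -0.251, 0.056], [0.643, -0.26, 0.072], [0.638, -0.266, 0.107], [0.635, -0.27, 0.123], [0.633, -0.277, 0.135], [0.631, -0.283, 0.148]]
190 [[0.65, -0.234, -0.0], [0.643, -0.253, 0.04], [0.639, -0.26, 0.071], [0.635, -0.269, 0.093], [0.633, -0.273, 0.108], [0.631, -0.279, 0.122], [0.651, -0.314, 0.001]]
192 [[0.644, -0.234, 0.0], [0.64, -0.255, 0.029], [0.636, -0.263, 0.056], [0.632, -0.271, 0.081], [0.631, -0.276, 0.09], [0.628, -0.282, 0.109], [0.646, -0.314, -0.001]]
194 [[0
[... 320 characters left out ...]
.635, -0.314, 0.002]]
145 288 [ 0.765 -0.031 -0.001]
150 305 [ 0.724 -0.077  0.109]
175 350 [ 0.665 -0.183  0.117]
192 385 [ 0.632 -0.271  0.081]
200 340 [0.83  0.087 0.001]
200 350 [ 0.86   0.075 -0.001]
200 358 [ 0.743 -0.105  0.093]
200 362 [ 0.704 -0.168  0.125]
200 366 [ 0.681 -0.207  0.145]
200 372 [ 0.664 -0.245  0.163]
230 340 [ 0.708 -0.085  0.008]
230 350 [ 0.677 -0.165  0.054]
230 358 [ 0.698 -0.168  0.049]
230 362 [ 0.664 -0.223  0.084]
230 366 [ 0.634 -0.269  0.113]
230 372 [ 0.633 -0.288  0.123]
260 340 [ 0.634 -0.19  -0.001]
260 350 [ 0.652 -0.203  0.   ]
260 358 [ 0.669 -0.211 -0.   ]
260 362 [ 0.629 -0.271  0.046]
260 366 [ 0.628 -0.284  0.054]
260 372 [ 0.638 -0.29   0.054]
```

```bash
cat >> h.py <<'E'
def pose(yaw,tilt,roll=0):
    """tool rot: tool y heading yaw(deg), tool x down tilted forward by tilt deg"""
    y,t=np.radians([yaw,tilt]);f=np.array([np.cos(y),np.sin(y),0]);k=np.array([0,0,1.])
    X=-np.cos(t)*k+np.sin(t)*f;Y=np.cos(t)*f+np.sin(t)*k
    return R.from_matrix(np.stack([X,Y,np.cross(X,Y)],1))
def rows(p0,r0,p1,r1,n,jaw):
    rv=(r0.inv()*r1).as_rotvec()
    out=[];rc=r0
    for i in range(n):
        sh=rc.inv().apply((p1-p0)/n)*100
        out.append(list(np.round(np.degrees(rv/n),2))+list(np.round(sh,2))+[jaw]); rc=rc*R.from_rotvec(rv/n)
    for o in out: print([float(x) for x in o],end=',\n')
def cur():
    s=get_state();return s['position'],R.from_rotvec(s['tool_rot'])
E
python3 - <<'E'
from h import *
p,r=cur()
a=np.array([.47,.22,.24]);ra=pose(120,0)
rows(p,r,a,ra,9,8.7);print()
b=np.array([.5,-.2,.22]);rb=pose(80,0);rows(a,ra,b,rb,8,8.7)
E
```

```text
[3.91, -0.01, 0.0, 0.01, -3.71, -2.81, 8.7],
[3.91, -0.01, 0.0, 0.01, -3.9, -2.55, 8.7],
[3.91, -0.01, 0.0, 0.01, -4.06, -2.28, 8.7],
[3.91, -0.01, 0.0, 0.01, -4.21, -1.99, 8.7],
[3.91, -0.01, 0.0, 0.01, -4.33, -1.7, 8.7],
[3.91, -0.01, 0.0, 0.01, -4.44, -1.4, 8.7],
[3.91, -0.01, 0.0, 0.01, -4.53, -1.1, 8.7],
[3.91, -0.01, 0.0, 0.01, -4.59, -0.79, 8.7],
[3.91, -0.01, 0.0, 0.01, -4.63, -0.47, 8.7],

[5.0, 0.0, 0.0, 0.25, -4.73, -2.3, 8.7],
[5.0, 0.0, 0.0, 0.25, -4.92, -1.88, 8.7],
[5.0, 0.0, 0.0, 0.25, -5.06, -1.44, 8.7],
[5.0, 0.0, 0.0, 0.25, -5.17, -1.0, 8.7],
[5.0, 0.0, 0.0, 0.25, -5.24, -0.54, 8.7],
[5.0, 0.0, 0.0, 0.25, -5.26, -0.08, 8.7],
[5.0, 0.0, 0.0, 0.25, -5.25, 0.38, 8.7],
[5.0, 0.0, 0.0, 0.25, -5.2, 0.83, 8.7],
```

Call:
jog_arm(
  targets=[
    [3.9,0,0,0,-3.7,-2.8,8.7],
    [3.9,0,0,0,-3.9,-2.55,8.7],
    [3.9,0,0,0,-4.05,-2.3,8.7],
    [3.9,0,0,0,-4.2,-2.0,8.7],
    [3.9,0,0,0,-4.35,-1.7,8.7],
    [3.9,0,0,0,-4.45,-1.4,8.7],
    [3.9,0,0,0,-4.55,-1.1,8.7],
    [3.9,0,0,0,-4.6,-0.8,8.7],
    [3.9,0,0,0,-4.65,-0.5,8.7],
    [0,0,0,0,0,0,8.7],
  ],
)

```text
time: 1.4
position: [0.4721, 0.2152, 0.2416]
tool_rot: [-0.407, 1.532, 0.404]
ft_force: [0.1, 1.1, 0.6]
grip_width: 0.995
```

Call:
jog_arm(
  targets=[
    [5,0,0,0.25,-4.7,-2.3,8.7],
    [5,0,0,0.25,-4.9,-1.9,8.7],
    [5,0,0,0.25,-5.05,-1.45,8.7],
    [5,0,0,0.25,-5.15,-1.0,8.7],
    [5,0,0,0.25,-5.25,-0.55,8.7],
    [5,0,0,0.25,-5.25,-0.1,8.7],
    [5,0,0,0.25,-5.25,0.4,8.7],
    [5,0,0,0.25,-5.2,0.8,8.7],
    [0,0,0,0,0,0,8.7],
  ],
)

```text
time: 2.52
position: [0.4992, -0.2036, 0.2214]
tool_rot: [0.139, 1.567, -0.143]
ft_force: [0.0, -0.2, -1.4]
grip_width: 1.002
```

```bash
python3 - <<'E'
from h import *
p,r=cur();print(p,np.round(r.as_matrix(),3))
f=np.array([.2938,.956,0]);heel=np.array([.5186,-.3007,0])
g=heel-.102*f;print(g)
b=g+[0,0,.19];rb=pose(72.9,12)
rows(p,r,b,rb,5,8.7)
E
```

```text
[ 0.49916773 -0.20362369  0.22138232] [[-0.001  0.179  0.984]
 [-0.002  0.984 -0.179]
 [-1.    -0.002 -0.   ]]
[ 0.4886324 -0.398212   0.       ]
[1.36, -0.14, 2.42, 0.64, -3.87, 0.49, 8.7],
[1.36, -0.14, 2.42, 0.47, -3.88, 0.58, 8.7],
[1.36, -0.14, 2.42, 0.31, -3.88, 0.67, 8.7],
[1.36, -0.14, 2.42, 0.15, -3.87, 0.76, 8.7],
[1.36, -0.14, 2.42, -0.01, -3.85, 0.85, 8.7],
```

Call:
jog_arm(
  targets=[
    [1.35,-0.15,2.4,0.65,-3.85,0.5,8.7],
    [1.35,-0.15,2.4,0.45,-3.9,0.6,8.7],
    [1.35,-0.15,2.4,0.3,-3.9,0.65,8.7],
    [1.35,-0.15,2.4,0.15,-3.85,0.75,8.7],
    [1.35,-0.15,2.4,0,-3.85,0.85,8.7],
    [0,0,0,0,0,0,8.7],
  ],
)

```text
time: 3.28
position: [0.4891, -0.3967, 0.188]
tool_rot: [0.392, 1.524, -0.068]
ft_force: [-0.0, 0.2, 0.6]
grip_width: 0.997
```

```bash
python3 - <<'E'
from h import *
p,r=cur();print(p,np.round(r.as_matrix(),3))
im,d=get_image('wrist');cv2.imwrite('pics/w1.png',im[:,:,::-1])
g=np.array([.4886,-.3982,.026])
rows(p,r,g,pose(72.9,12),5,8.7)
# project predicted stock corners in wrist
i=camera_info('wrist');K=np.array(i['intrinsics']);M=np.array(i['mount'])
f=np.array([.2938,.956,0]);n=np.array([.956,-.2938,0]);h=np.array([.5186,-.3007,.03])
for a,b in [(0,.011),(0,-.011),(-.148,.011),(-.148,-.011)]:
    q=r.inv().apply(h+a*f+b*n-p);c=M[:3,:3].T@(q-M[:3,3]);v=np.array([c[0],-c[1],-c[2]])
    th=np.arctan2(np.hypot(v[0],v[1]),v[2]);e=v[:2]/np.hypot(v[0],v[1]);print(np.round(K[0,0]*th*e+K[:2,2],1))
E
```

```text
[ 0.48911506 -0.3966677   0.18803919] [[ 0.058  0.285  0.957]
 [ 0.199  0.936 -0.291]
 [-0.978  0.207 -0.003]]
[0.03, -0.04, 0.01, 3.16, -0.7, 0.01, 8.7],
[0.03, -0.04, 0.01, 3.16, -0.7, 0.01, 8.7],
[0.03, -0.04, 0.01, 3.16, -0.7, 0.0, 8.7],
[0.03, -0.04, 0.01, 3.16, -0.7, 0.0, 8.7],
[0.03, -0.04, 0.01, 3.16, -0.7, 0.0, 8.7],
[330.7 118.6]
[309.  118.6]
[329.9 261.5]
[308.9 261.4]
```

View pics/w1.png

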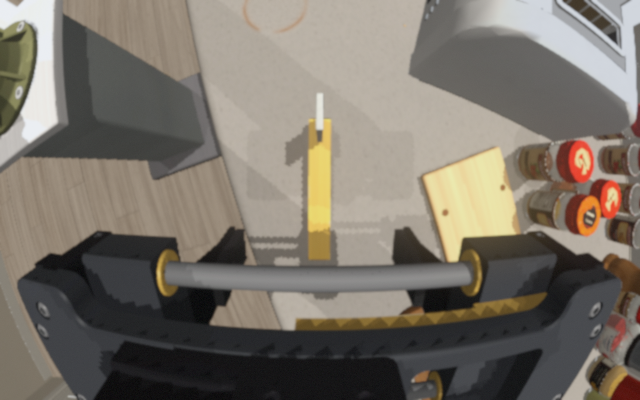

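The wrist view shows the stock at cols 308-331, rows 119-260, matching my predicted corners to within 1-2 px. Descending.

Call:
jog_arm(
  targets=[
    [0,0,0,3.15,-0.7,0,8.7],
    [0,0,0,3.15,-0.7,0,8.7],
    [0,0,0,3.15,-0.7,0,8.7],
    [0,0,0,3.15,-0.7,0,8.7],
    [0,0,0,2.0,-0.4,0,8.7],
    [0,0,0,1.1,-0.3,0,8.7],
    [0,0,0,0,0,0,8.7],
  ],
)

```text
time: 4.2
position: [0.491, -0.3951, 0.029]
tool_rot: [0.389, 1.522, -0.063]
ft_force: [-0.1, -0.4, 0.1]
grip_width: 0.999
```

```bash
python3 - <<'E'
from h import *
s=get_state();print(s['time'],s['position'],s['ft_force'],s['torque'])
E
```

```text
4.2 [ 0.49096543 -0.39513398  0.02904356] [-0.13446463 -0.36486533  0.14629085] [-0.31616134  0.13055779  0.03801417]
```

Call:
jog_arm(
  targets=[
    [0,0,0,0.3,-0.2,-0.1,8.7],
    [0,0,0,0,0,0,6],
    [0,0,0,0,0,0,4],
    [0,0,0,0,0,0,3],
    [0,0,0,0,0,0,2],
    [0,0,0,0,0,0,1],
    [0,0,0,0,0,0,1],
    [0,0,0,0,0,0,1],
  ],
  squeeze=50,
)

```text
time: 5.2
position: [0.4892, -0.3968, 0.0258]
tool_rot: [0.389, 1.521, -0.064]
ft_force: [0.6, -0.3, 0.3]
grip_width: 0.292
```

Call:
jog_arm(
  targets=[
    [0,0,0,0,0,0,1],
    [0,0,0,0,0,0,1],
    [0,0,0,0,0,0,1],
  ],
)

```text
time: 5.58
position: [0.4892, -0.3967, 0.0258]
tool_rot: [0.389, 1.521, -0.064]
ft_force: [0.1, -0.3, -1.5]
grip_width: 0.246
```

```bash
python3 - <<'E'
from h import *
s=get_state();print(s['time'],s['position'],s['ft_force'],s['torque'],s['grip_width'])
im,d=get_image('wrist');cv2.imwrite('pics/w2.png',im[:,:,::-1])
im,d=get_image('scene');cv2.imwrite('pics/s2.png',cv2.resize(im[220:380,260:420,::-1],None,fx=3.7,fy=3.7))
E
```

```text
5.575 [ 0.48924798 -0.3967474   0.02575249] [ 0.06120794 -0.27053222 -1.45075937] [-0.32761306  0.12600202 -0.00791874] 0.24574205392827014
```

View pics/w2.png

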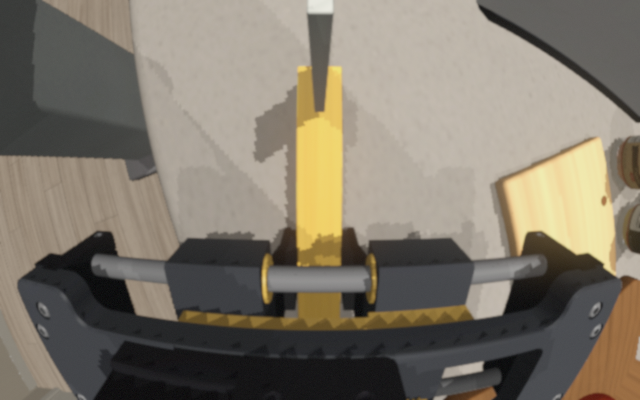

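View pics/s2.png

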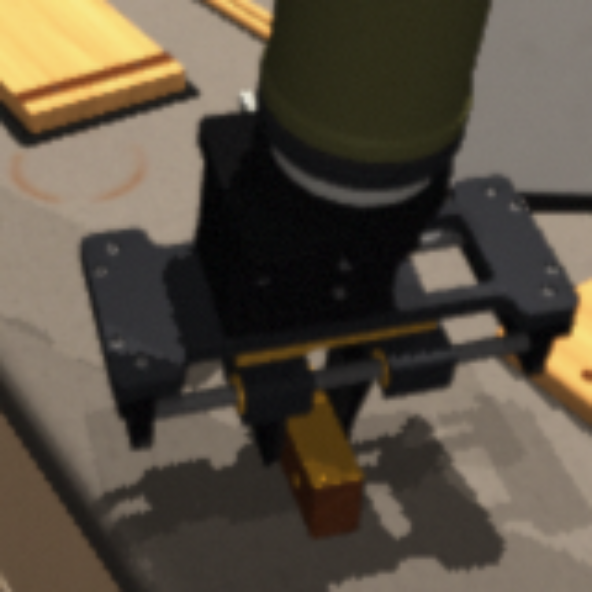

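Gripper stopped at about 21.4 mm on the 22 mm stock, so the square is held. Lifting, then carrying over.

```bash
python3 - <<'E'
from h import *
p,r=cur();print(p)
sq=R.from_euler('z',72.9,degrees=True);heel=np.array([.5186,-.3007,0])
rel=sq.inv().apply(p-heel);print('tcp in square',rel); relR=sq.inv()*r
np.savez('grip.npz',rel=rel,R=relR.as_matrix())
a=p+[0,0,.06];rows(p,r,a,r,2,1);print()
rb=pose(82,12);b=np.array([.495,-.2,.087]);rows(a,r,b,rb,5,1);print()
sq2=R.from_euler('z',89.4,degrees=True);h2=np.array([.5530,.095,.05])
c=h2+sq2.apply(rel);rc=sq2*relR;print(c);rows(b,rb,c,rc,6,1)
E
```

```text
[ 0.48926768 -0.39678015  0.02577577]
tcp in square [-0.10045762 -0.00021581  0.02577577]
[0.0, 0.0, 0.0, -2.93, 0.62, 0.0, 1.0],
[0.0, 0.0, 0.0, -2.93, 0.62, 0.0, 1.0],

[-1.69, 0.37, -0.0, 0.77, 3.72, -1.02, 1.0],
[-1.69, 0.37, -0.0, 0.77, 3.75, -0.9, 1.0],
[-1.69, 0.37, -0.0, 0.78, 3.78, -0.79, 1.0],
[-1.69, 0.37, -0.0, 0.78, 3.8, -0.67, 1.0],
[-1.69, 0.37, -0.0, 0.79, 3.82, -0.55, 1.0],

[ 0.55216383 -0.00545437  0.07577577]
[-1.28, 0.26, 0.0, 0.88, 3.23, 0.49, 1.0],
[-1.28, 0.26, 0.0, 0.88, 3.22, 0.57, 1.0],
[-1.28, 0.26, 0.0, 0.87, 3.21, 0.64, 1.0],
[-1.28, 0.26, 0.0, 0.87, 3.19, 0.72, 1.0],
[-1.28, 0.26, 0.0, 0.87, 3.17, 0.79, 1.0],
[-1.28, 0.26, 0.0, 0.86, 3.16, 0.87, 1.0],
```

Call:
jog_arm(
  targets=[
    [0,0,0,-1.0,0.2,0,1],
    [0,0,0,-2.0,0.4,0,1],
    [0,0,0,-2.9,0.6,0,1],
    [-1.7,0.35,0,0.75,3.7,-1.0,1],
    [-1.7,0.35,0,0.75,3.75,-0.9,1],
    [-1.7,0.35,0,0.8,3.8,-0.8,1],
    [-1.7,0.35,0,0.8,3.8,-0.65,1],
    [-1.7,0.35,0,0.8,3.8,-0.55,1],
    [0,0,0,0,0,0,1],
  ],
  squeeze=60,
)

```text
time: 6.8
position: [0.496, -0.1969, 0.0884]
tool_rot: [0.27, 1.545, 0.062]
ft_force: [0.2, -1.5, -2.0]
grip_width: 0.249
```

Call:
jog_arm(
  targets=[
    [-1.3,0.25,0,0.9,3.25,0.5,1],
    [-1.3,0.25,0,0.85,3.2,0.55,1],
    [-1.3,0.25,0,0.85,3.2,0.65,1],
    [-1.3,0.25,0,0.85,3.2,0.7,1],
    [-1.3,0.25,0,0.85,3.15,0.8,1],
    [-1.3,0.25,0,0.85,3.15,0.85,1],
    [0,0,0,0,0,0,1],
    [0,0,0,0,0,0,1],
  ],
)

```text
time: 7.8
position: [0.552, -0.0083, 0.0773]
tool_rot: [0.165, 1.559, 0.162]
ft_force: [-0.1, 0.1, -1.9]
grip_width: 0.25
```

```bash
python3 - <<'E'
from h import *
s=get_state();print(s['time'],s['position'],s['ft_force'],s['torque'],s['grip_width'])
p,r=cur()
im,d=get_image('wrist');cv2.imwrite('pics/w3.png',im[:,:,::-1])
im,d=get_image('scene');np.save('pics/s3.npy',d);cv2.imwrite('pics/s3.png',cv2.resize(im[130:270,190:350,::-1],None,fx=4.2,fy=4.2,interpolation=cv2.INTER_CUBIC))
im,d=get_image('top');np.save('pics/t3.npy',d);cv2.imwrite('pics/t3.png',cv2.resize(im[180:280,180:330,::-1],None,fx=5,fy=5,interpolation=cv2.INTER_CUBIC))
g=np.load('grip.npz');sq=r*R.from_matrix(g['R']).inv();print('sq zaxis',sq.apply([0,0,1]),'x',sq.apply([1,0,0]),'heel',p-sq.apply(g['rel']))
E
```

```text
7.8 [ 0.55201502 -0.00834132  0.07733447] [-0.07538477  0.13000658 -1.90421022] [-0.56724707  0.05061753  0.00485007] 0.2504061948358875
sq zaxis [-0.00468424  0.00174983  0.9999875 ] x [ 0.0100141   0.99994841 -0.00170285] heel [0.55292596 0.09206817 0.05138694]
```

View pics/w3.png

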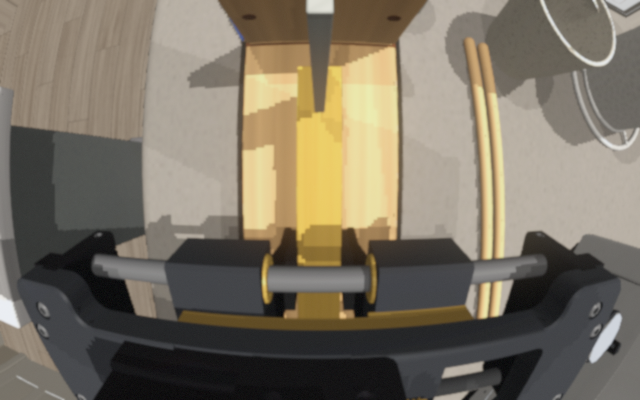

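View pics/s3.png

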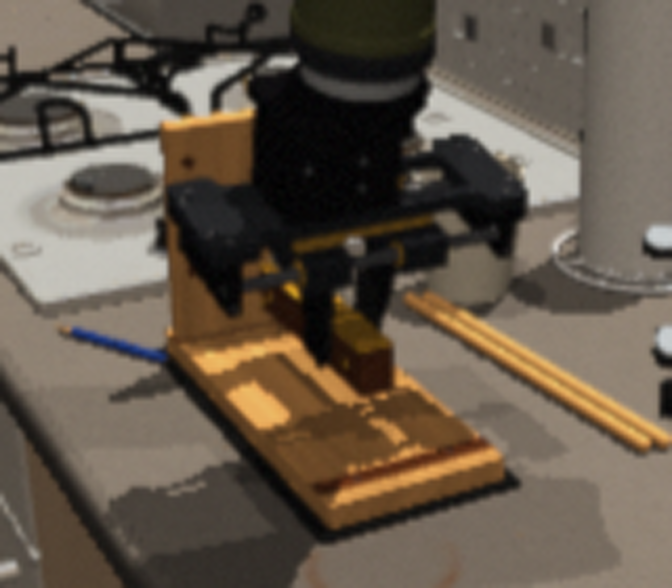

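View pics/t3.png

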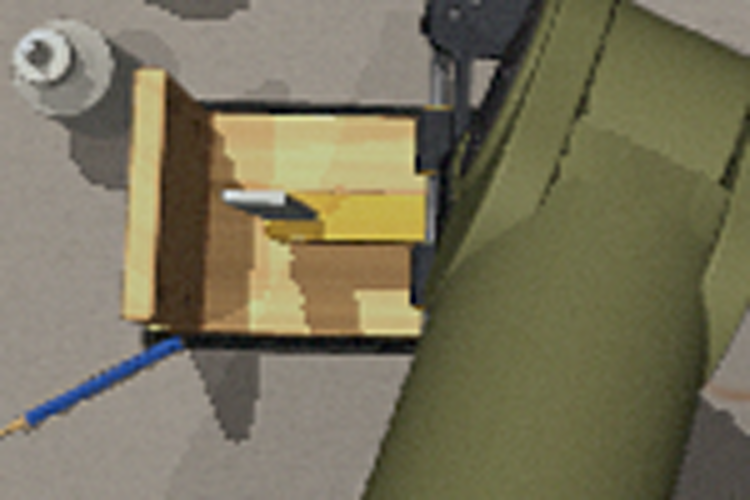

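Square sits centred over the board (stock cols 297-343 between board edges 240-400) and parallel. The blade is clear of the panel. Lowering.

Call:
jog_arm(
  targets=[
    [0,0,0,0.9,-0.2,0,1],
    [0,0,0,0.9,-0.2,0,1],
    [0,0,0,0.75,-0.15,0,1],
    [0,0,0,0,0,0,1],
    [0,0,0,0,0,0,1],
  ],
)

```text
time: 8.57
position: [0.5519, -0.0067, 0.0505]
tool_rot: [0.164, 1.56, 0.164]
ft_force: [-0.5, -0.3, -1.8]
grip_width: 0.246
```

```bash
cat > st.py <<'E'
from h import *
s=get_state();p,r=cur()
g=np.load('grip.npz');sq=r*R.from_matrix(g['R']).inv();print(round(s['time'],2),'F',np.round(s['ft_force'],2),'T',np.round(s['torque'],2),'z',np.round(sq.apply([0,0,1]),4),'x',np.round(sq.apply([1,0,0]),4),'heel',np.round(p-sq.apply(g['rel']),4),s['grip_width'])
E
python3 st.py
```

```text
8.57 F [-0.51 -0.32 -1.79] T [-0.49  0.07 -0.03] z [-3.8e-03  7.0e-04  1.0e+00] x [ 8.5e-03  1.0e+00 -6.0e-04] heel [0.5527 0.0937 0.0247] 0.24583059125942502
```

Call:
jog_arm(
  targets=[
    [0,0.2,0,0.2,-0.05,0,1],
    [0,0,0,0.1,-0.02,0,1],
    [0,0,0,0,0,0,1],
    [0,0,0,0,0,0,1],
  ],
)

```text
time: 9.07
position: [0.5519, -0.0067, 0.0475]
tool_rot: [0.164, 1.563, 0.164]
ft_force: [-0.3, -0.3, -1.6]
grip_width: 0.249
```

```bash
python3 st.py
```

```text
9.07 F [-0.25 -0.27 -1.64] T [-0.47  0.05 -0.03] z [-5.e-04  6.e-04  1.e+00] x [ 7.7e-03  1.0e+00 -6.0e-04] heel [0.5524 0.0937 0.0217] 0.2489262064269056
```

Call:
jog_arm(
  targets=[
    [0,0,0,0.1,-0.02,0,1],
    [0,0,0,0,0,0,1],
    [0,0,0,0,0,0,1],
  ],
)

```text
time: 9.45
position: [0.5518, -0.0067, 0.0464]
tool_rot: [0.164, 1.564, 0.164]
ft_force: [-0.2, -0.0, -1.0]
grip_width: 0.246
```

```bash
python3 st.py
```

```text
9.45 F [-0.21 -0.04 -1.01] T [-0.53  0.05 -0.  ] z [-3.e-04  5.e-04  1.e+00] x [ 7.7e-03  1.0e+00 -5.0e-04] heel [0.5524 0.0937 0.0206] 0.2459354791387036
```

Call:
jog_arm(
  targets=[
    [0,0,0,0.05,-0.01,0,1],
    [0,0,0,0,0,0,1],
    [0,0,0,0,0,0,1],
  ],
)

```text
time: 9.82
position: [0.5519, -0.0068, 0.0459]
tool_rot: [0.164, 1.563, 0.164]
ft_force: [0.4, 0.1, -2.2]
grip_width: 0.249
```

```bash
python3 st.py
```

```text
9.82 F [ 0.42  0.13 -2.25] T [-0.44  0.04 -0.02] z [-4.e-04  6.e-04  1.e+00] x [ 7.8e-03  1.0e+00 -6.0e-04] heel [0.5524 0.0937 0.0201] 0.24893886658954786
```

Call:
jog_arm(
  targets=[
    [0,0,0,0.05,-0.01,0,1],
    [0,0,0,0,0,0,1],
    [0,0,0,0,0,0,1],
  ],
)

```text
time: 10.2
position: [0.5519, -0.0068, 0.0457]
tool_rot: [0.164, 1.563, 0.164]
ft_force: [-1.1, -0.3, 1.3]
grip_width: 0.247
```

```bash
python3 st.py
```

```text
10.2 F [-1.06 -0.29  1.3 ] T [-0.35  0.3   0.05] z [-5.e-04  5.e-04  1.e+00] x [ 7.8e-03  1.0e+00 -5.0e-04] heel [0.5525 0.0936 0.0198] 0.24708998740473914
```

Call:
jog_arm(
  targets=[
    [0,0,0,0.08,0.39,0,1],
    [0,0,0,0.08,0.39,0,1],
    [0,0,0,0.08,0.39,0,1],
    [0,0,0,0.08,0.39,0,1],
    [0,0,0,0.04,0.2,0,1],
    [0,0,0,0,0,0,1],
    [0,0,0,0,0,0,1],
  ],
)

```text
time: 11.08
position: [0.5519, 0.0118, 0.0457]
tool_rot: [0.165, 1.563, 0.165]
ft_force: [0.2, 0.3, 0.9]
grip_width: 0.248
```

```bash
python3 st.py; python3 - <<'E'
from h import *
im,d=get_image('top');cv2.imwrite('pics/t4.png',cv2.resize(im[185:265,190:270,::-1],None,fx=7,fy=7,interpolation=cv2.INTER_CUBIC))
im,d=get_image('wrist');cv2.imwrite('pics/w4.png',im[:,:,::-1])
E
```

```text
11.07 F [0.2  0.28 0.87] T [-0.18 -0.05 -0.  ] z [-4.e-04 -1.e-04  1.e+00] x [7.4e-03 1.0e+00 1.0e-04] heel [0.5525 0.1122 0.0199] 0.24755529370482882
```

View pics/t4.png

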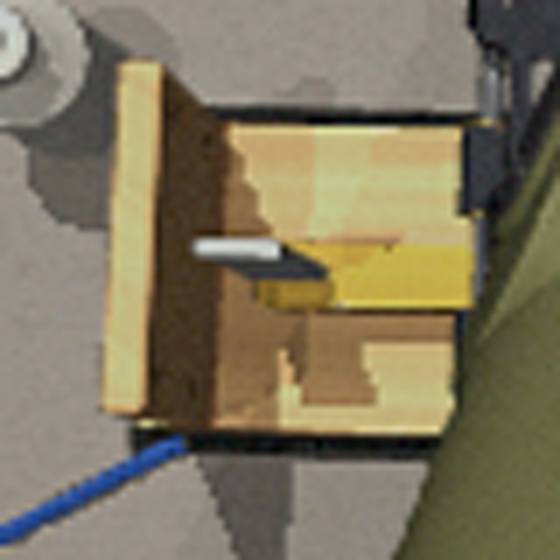

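View pics/w4.png

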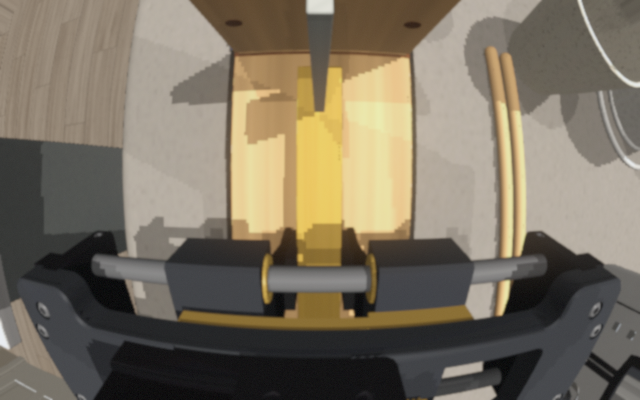

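Blade end is at col 195 of the crop, with the panel face still about 10 mm ahead; the wrist view shows square-on alignment. Advancing gently.

Call:
jog_arm(
  targets=[
    [0,0,0,0.04,0.2,0,1],
    [0,0,0,0.04,0.2,0,1],
    [0,0,0,0.04,0.2,0,1],
    [0,0,0,0,0,0,1],
  ],
)

```text
time: 11.68
position: [0.5518, 0.0176, 0.0456]
tool_rot: [0.164, 1.563, 0.164]
ft_force: [-0.1, -2.4, 1.4]
grip_width: 0.246
```

```bash
python3 st.py
```

```text
11.68 F [-0.06 -2.4   1.37] T [-0.52  0.02  0.01] z [-3.e-04  4.e-04  1.e+00] x [ 7.5e-03  1.0e+00 -4.0e-04] heel [0.5524 0.118  0.0198] 0.24630465474296212
```

Call:
jog_arm(
  targets=[
    [0,0,0,0.05,0.1,0,1],
    [0,0,0,0.02,0.1,0,1],
    [0,0,0,0,0,0,1],
  ],
)

```text
time: 12.05
position: [0.5521, 0.0193, 0.0456]
tool_rot: [0.164, 1.563, 0.164]
ft_force: [-0.2, -2.6, 4.8]
grip_width: 0.248
```

```bash
python3 st.py
```

```text
12.05 F [-0.2  -2.57  4.8 ] T [-0.74  0.12  0.02] z [-8.e-04  7.e-04  1.e+00] x [ 7.9e-03  1.0e+00 -7.0e-04] heel [0.5527 0.1197 0.0197] 0.24823762478636877
```

Call:
jog_arm(
  targets=[
    [0,0,0,0.02,0.1,0,1],
    [0,0,0,0.02,0.1,0,1],
    [0,0,0,0,0,0,1],
  ],
)

```text
time: 12.42
position: [0.5521, 0.0216, 0.0456]
tool_rot: [0.164, 1.563, 0.164]
ft_force: [0.9, -3.6, 4.3]
grip_width: 0.246
```

```bash
python3 st.py
```

```text
12.43 F [ 0.86 -3.63  4.27] T [-0.73  0.06 -0.01] z [-9.e-04  5.e-04  1.e+00] x [ 7.6e-03  1.0e+00 -5.0e-04] heel [0.5527 0.122  0.0197] 0.2459793529760469
```

Call:
jog_arm(
  targets=[
    [0,0,0,0.02,0.1,0,1],
    [0,0,0,0.02,0.1,0,1],
    [0,0,0,0,0,0,1],
  ],
)

```text
time: 12.8
position: [0.552, 0.0225, 0.0455]
tool_rot: [0.164, 1.563, 0.163]
ft_force: [1.2, -5.5, 5.0]
grip_width: 0.249
```

```bash
python3 st.py
```

```text
12.8 F [ 1.18 -5.46  5.02] T [-1.16  0.13  0.05] z [-8.0e-04  1.7e-03  1.0e+00] x [ 0.0084  1.     -0.0017] heel [0.5527 0.1229 0.0196] 0.24892048371133302
```

Call:
jog_arm(
  targets=[
    [0,0,0,0.02,0.1,0,1],
    [0,0,0,0.02,0.1,0,1],
    [0,0,0,0,0,0,1],
  ],
)

```text
time: 13.18
position: [0.552, 0.0246, 0.0455]
tool_rot: [0.164, 1.563, 0.163]
ft_force: [0.1, -5.9, 5.5]
grip_width: 0.248
```

```bash
python3 st.py
```

```text
13.18 F [ 0.06 -5.92  5.48] T [-1.13  0.1   0.02] z [-8.0e-04  1.6e-03  1.0e+00] x [ 0.0084  1.     -0.0016] heel [0.5527 0.125  0.0196] 0.24801042295397518
```

Call:
jog_arm(
  targets=[
    [0,0,0,0.02,0.1,0,1],
    [0,0,0,0,0,0,1],
  ],
)

```text
time: 13.42
position: [0.552, 0.0257, 0.0455]
tool_rot: [0.164, 1.563, 0.163]
ft_force: [-0.7, -5.1, 5.8]
grip_width: 0.246
```

```bash
python3 st.py
```

```text
13.43 F [-0.72 -5.12  5.85] T [-1.06  0.06  0.06] z [-8.0e-04  1.6e-03  1.0e+00] x [ 0.0084  1.     -0.0016] heel [0.5527 0.1261 0.0196] 0.24588193065015437
```

Call:
jog_arm(
  targets=[
    [0,0,0,0.02,0.1,0,1],
    [0,0,0,0.01,0.05,0,1],
    [0,0,0,0,0,0,1],
  ],
)

```text
time: 13.8
position: [0.552, 0.0272, 0.0456]
tool_rot: [0.164, 1.563, 0.163]
ft_force: [-0.5, -5.0, 4.6]
grip_width: 0.25
```

```bash
python3 st.py
```

```text
13.8 F [-0.51 -4.97  4.61] T [-1.16  0.1  -0.05] z [-8.0e-04  1.6e-03  1.0e+00] x [ 0.0084  1.     -0.0016] heel [0.5527 0.1276 0.0196] 0.25014597848636533
```

Call:
jog_arm(
  targets=[
    [0,0,0,0.01,0.05,0,1],
    [0,0,0,0.01,0.05,0,1],
    [0,0,0,0,0,0,1],
  ],
)

```text
time: 14.18
position: [0.552, 0.0282, 0.0456]
tool_rot: [0.164, 1.563, 0.163]
ft_force: [-0.0, -5.9, 5.0]
grip_width: 0.248
```

```bash
python3 st.py
```

```text
14.18 F [-0.02 -5.88  5.05] T [-1.12  0.08  0.02] z [-7.0e-04  1.6e-03  1.0e+00] x [ 0.0084  1.     -0.0016] heel [0.5527 0.1286 0.0196] 0.2482935564901036
```

Call:
jog_arm(
  targets=[
    [0,0,0,0.01,0.05,0,1],
    [0,0,0,0,0,0,1],
  ],
)

```text
time: 14.42
position: [0.552, 0.0288, 0.0455]
tool_rot: [0.164, 1.563, 0.163]
ft_force: [-0.1, -4.5, 4.0]
grip_width: 0.246
```

```bash
python3 st.py
```

```text
14.43 F [-0.05 -4.49  3.97] T [-1.14  0.08  0.01] z [-8.0e-04  1.6e-03  1.0e+00] x [ 0.0084  1.     -0.0016] heel [0.5527 0.1292 0.0196] 0.2462513221395281
```

Call:
jog_arm(
  targets=[
    [0,0,0,0.02,0.05,0,1],
    [0,0,0,0.01,0.05,0,1],
    [0,0,0,0,0,0,1],
  ],
)

```text
time: 14.8
position: [0.5521, 0.0296, 0.0456]
tool_rot: [0.164, 1.563, 0.163]
ft_force: [0.2, -5.6, 5.5]
grip_width: 0.247
```

```bash
python3 st.py
```

```text
14.8 F [ 0.16 -5.62  5.53] T [-1.09  0.1  -0.01] z [-9.0e-04  1.7e-03  1.0e+00] x [ 0.0085  1.     -0.0017] heel [0.5527 0.1301 0.0196] 0.2473688748366608
```

Call:
jog_arm(
  targets=[
    [0,0,0,0.01,0.05,0,1],
    [0,0,0,0,0,0,1],
  ],
)

```text
time: 15.05
position: [0.5521, 0.0302, 0.0456]
tool_rot: [0.164, 1.563, 0.163]
ft_force: [-0.5, -5.3, 5.0]
grip_width: 0.245
```

```bash
python3 st.py
```

```text
15.05 F [-0.52 -5.26  5.03] T [-1.16  0.09  0.05] z [-9.0e-04  1.7e-03  1.0e+00] x [ 0.0085  1.     -0.0017] heel [0.5527 0.1306 0.0196] 0.24515361242665326
```

Call:
jog_arm(
  targets=[
    [0,0,0,0.01,0.05,0,1],
    [0,0,0,0,0,0,1],
  ],
)

```text
time: 15.3
position: [0.5521, 0.0304, 0.0456]
tool_rot: [0.164, 1.563, 0.162]
ft_force: [-0.1, -6.2, 6.0]
grip_width: 0.246
```

```bash
python3 st.py
```

```text
15.3 F [-0.08 -6.18  5.95] T [-1.26  0.13  0.04] z [-9.e-04  2.e-03  1.e+00] x [ 0.0086  1.     -0.002 ] heel [0.5527 0.1308 0.0196] 0.246088085142831
```

Call:
jog_arm(
  targets=[
    [0,0,0,0.01,0.03,0,1],
    [0,0,0,0,0,0,1],
    [0,0,0,0,0,0,1],
  ],
)

```text
time: 15.68
position: [0.5521, 0.0304, 0.0456]
tool_rot: [0.164, 1.563, 0.162]
ft_force: [-0.5, -6.6, 5.5]
grip_width: 0.245
```

```bash
python3 st.py
```

```text
15.68 F [-0.47 -6.55  5.54] T [-1.34  0.19 -0.01] z [-9.0e-04  2.3e-03  1.0e+00] x [ 0.0088  1.     -0.0023] heel [0.5528 0.1308 0.0195] 0.2445339933614378
```

Call:
jog_arm(
  targets=[
    [0,0,0,0.01,0.03,0,1],
    [0,0,0,0,0,0,1],
    [0,0,0,0,0,0,1],
  ],
)

```text
time: 16.05
position: [0.5521, 0.0304, 0.0455]
tool_rot: [0.164, 1.563, 0.162]
ft_force: [-0.8, -7.3, 5.9]
grip_width: 0.246
```

```bash
python3 st.py
```

```text
16.05 F [-0.85 -7.28  5.85] T [-1.43  0.26  0.07] z [-9.0e-04  2.6e-03  1.0e+00] x [ 0.009   1.     -0.0026] heel [0.5528 0.1308 0.0195] 0.2462908242667768
```

Call:
jog_arm(
  targets=[
    [0,0,0.1,0.02,0.03,0,1],
    [0,0,0,0,0,0,1],
    [0,0,0,0,0,0,1],
  ],
)

```text
time: 16.42
position: [0.5521, 0.0304, 0.0455]
tool_rot: [0.165, 1.563, 0.163]
ft_force: [-1.1, -6.5, 7.4]
grip_width: 0.246
```

```bash
python3 st.py
```

```text
16.43 F [-1.06 -6.49  7.38] T [-1.6   0.3   0.09] z [-0.001   0.0012  1.    ] x [ 0.0092  1.     -0.0012] heel [0.5528 0.1308 0.0196] 0.24592063937670694
```

Call:
jog_arm(
  targets=[
    [0,0,0.05,0.02,0.04,0,1],
    [0,0,0,0,0,0,1],
    [0,0,0,0,0,0,1],
  ],
)

```text
time: 16.8
position: [0.5521, 0.0304, 0.0455]
tool_rot: [0.165, 1.563, 0.163]
ft_force: [-1.3, -9.4, 9.2]
grip_width: 0.25
```

```bash
python3 st.py
```

```text
16.8 F [-1.31 -9.35  9.18] T [-1.74  0.41  0.16] z [-1.e-03  7.e-04  1.e+00] x [ 9.3e-03  1.0e+00 -7.0e-04] heel [0.5528 0.1308 0.0196] 0.2497755582686941
```

Call:
jog_arm(
  targets=[
    [0,0,0,0,0,0,1],
    [0,0,0,0,0,0,1],
    [0,0,0,0,0,0,1],
    [0,0,0,0,0,0,1],
    [0,0,0,0,0,0,1],
    [0,0,0,0,0,0,1],
  ],
)

```text
time: 17.55
position: [0.5521, 0.0304, 0.0455]
tool_rot: [0.165, 1.563, 0.163]
ft_force: [-0.7, -8.0, 8.6]
grip_width: 0.254
```

```bash
python3 st.py; python3 - <<'E'
from h import *
im,d=get_image('top');np.save('pics/t5.npy',d);cv2.imwrite('pics/t5.png',cv2.resize(im[185:265,190:270,::-1],None,fx=7,fy=7,interpolation=cv2.INTER_CUBIC))
D=[d]+[get_image('top')[1] for _ in range(5)]
im,d2=get_image('wrist');cv2.imwrite('pics/w5.png',im[:,:,::-1])
im,_=get_image('scene');cv2.imwrite('pics/s5.png',cv2.resize(im[130:260,190:350,::-1],None,fx=4.5,fy=4.5,interpolation=cv2.INTER_CUBIC))
for nm,dd in [('old',[np.load('pics/top0.npy')]),('new',D)]:
  Qs=[]
  for x in dd:
    Q=cloud('top',x)[198:250,203:230].reshape(-1,3);Qs.append(Q)
  Q=np.concatenate(Qs)
  Q=Q[(Q[:,2]>.035)&(Q[:,2]<.16)&(abs(Q[:,1]-.128)<.012)&(abs(Q[:,0]-.552)>.018)]
  print(nm,len(Q),np.linalg.lstsq(np.c_[Q[:,0],Q[:,2],np.ones(len(Q))],Q[:,1],rcond=None)[0])
E
python3 st.py
```

```text
17.55 F [-0.66 -7.98  8.61] T [-1.73  0.42  0.12] z [-1.e-03  7.e-04  1.e+00] x [ 9.3e-03  1.0e+00 -7.0e-04] heel [0.5528 0.1308 0.0196] 0.25442153347357394
old 252 [-0.01381858 -0.05925266  0.13911069]
new 2151 [-0.01117355  0.00201762  0.13647475]
17.95 F [-1.93 -8.71  8.95] T [-1.69  0.43  0.11] z [-9.e-04  8.e-04  1.e+00] x [ 9.4e-03  1.0e+00 -7.0e-04] heel [0.5528 0.1308 0.0196] 0.2491471429593694
```

View pics/t5.png

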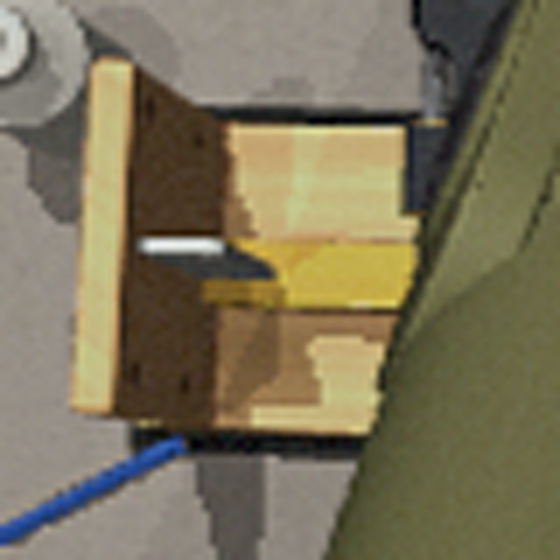

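View pics/w5.png

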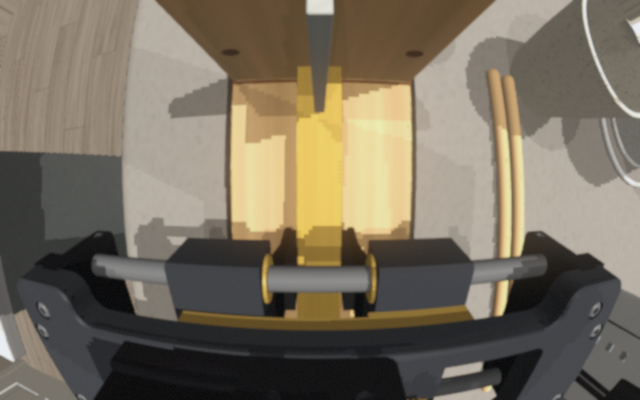

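View pics/s5.png

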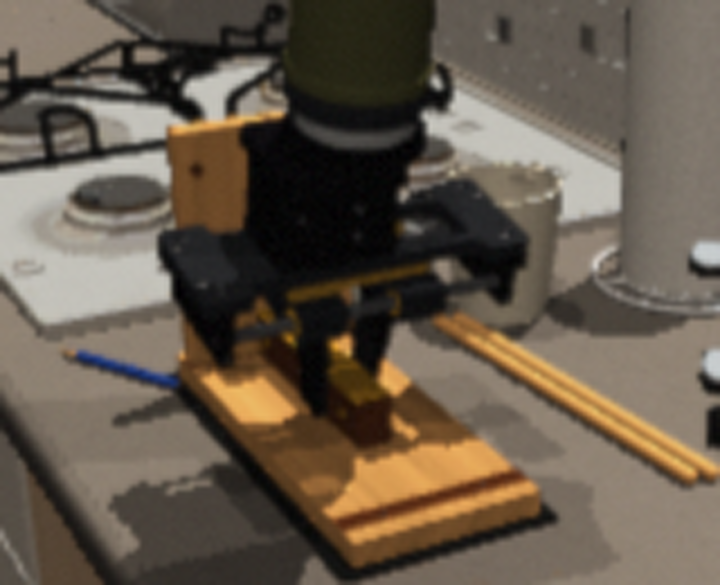

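Call:
jog_arm(
  targets=[
    [0,0,0.03,0.01,0.05,0,1],
    [0,0,0.03,0,0.05,0,1],
    [0,0,0,0,0,0,1],
  ],
)

```text
time: 18.32
position: [0.5521, 0.0304, 0.0455]
tool_rot: [0.166, 1.563, 0.162]
ft_force: [-0.9, -9.9, 7.6]
grip_width: 0.248
```

```bash
python3 st.py
```

```text
18.32 F [-0.93 -9.88  7.61] T [-2.1   0.44  0.13] z [-1.e-03  9.e-04  1.e+00] x [ 9.8e-03  1.0e+00 -9.0e-04] heel [0.5529 0.1309 0.0196] 0.2478417004345677
```

Call:
jog_arm(
  targets=[
    [0,0,0.03,0.01,0.05,0,1],
    [0,0,0,0,0,0,1],
    [0,0,0,0,0,0,1],
  ],
)

```text
time: 18.7
position: [0.5521, 0.0305, 0.0455]
tool_rot: [0.166, 1.562, 0.162]
ft_force: [-2.2, -10.5, 8.5]
grip_width: 0.246
```

```bash
python3 st.py
```

```text
18.7 F [ -2.23 -10.49   8.49] T [-2.29  0.47  0.15] z [-1.1e-03  9.0e-04  1.0e+00] x [ 1.000e-02  9.999e-01 -9.000e-04] heel [0.5529 0.1309 0.0196] 0.2456319127303677
```

Call:
jog_arm(
  targets=[
    [0,0,0,-0.02,0.02,0,1],
    [0,0,0,0,0,0,1],
    [0,0,0,0,0,0,1],
    [0,0,0,0,0,0,1],
    [0,0,0,0,0,0,1],
    [0,0,0,0,0,0,1],
  ],
)

```text
time: 19.45
position: [0.5521, 0.0304, 0.0455]
tool_rot: [0.166, 1.562, 0.162]
ft_force: [-1.0, -12.1, 7.4]
grip_width: 0.25
```

```bash
python3 st.py; python3 - <<'E'
from h import *
D=[]
for k in range(6): D.append(get_image('top')[1])
d=np.mean(D,0);np.save('pics/t6.npy',d)
Q=np.concatenate([cloud('top',x)[198:250,203:230].reshape(-1,3) for x in D])
Q=Q[(Q[:,2]>.035)&(Q[:,2]<.16)&(abs(Q[:,1]-.128)<.012)&(abs(Q[:,0]-.552)>.018)]
print(np.linalg.lstsq(np.c_[Q[:,0],Q[:,2],np.ones(len(Q))],Q[:,1],rcond=None)[0])
B=cloud('top',np.load('pics/top0.npy'))[208:243,232:298].reshape(-1,3);B=B[abs(B[:,2]-.02)<.01]
print(np.linalg.lstsq(np.c_[B[:,0],B[:,1],np.ones(len(B))],B[:,2],rcond=None)[0])
E
python3 st.py
```

```text
19.45 F [ -0.95 -12.12   7.4 ] T [-2.34  0.39  0.13] z [-0.0011  0.0013  1.    ] x [ 0.0102  0.9999 -0.0013] heel [0.5529 0.1309 0.0196] 0.24976352383050526
[-0.01041763  0.00227521  0.13602925]
[-0.00134495 -0.00253345  0.02076013]
19.75 F [ -1.   -11.12   7.44] T [-2.34  0.28  0.16] z [-0.0011  0.0013  1.    ] x [ 0.0101  0.9999 -0.0013] heel [0.5529 0.1309 0.0196] 0.24619986212510106
```

Held about 2.5 s. In the last reading the board takes about 9 N and the panel about 7-12 N. The panel is within 0.1° of square to the board by plane fit. Backing straight away now.

Call:
jog_arm(
  targets=[
    [0,0,0,-0.01,-0.05,0,1],
    [0,0,0,-0.02,-0.1,0,1],
    [0,0,0,-0.02,-0.1,0,1],
    [0,0,0,-0.02,-0.1,0,1],
    [0,0,0,-0.03,-0.15,0,1],
    [0,0,0,-0.06,-0.25,0,1],
    [0,0,0,-0.1,-0.4,0,1],
    [0,0,0,-0.15,-0.6,0,1],
    [0,0,0,-0.2,-0.8,0,1],
    [0,0,0,-0.25,-1.0,0,1],
  ],
)

```text
time: 21.0
position: [0.5512, -0.0031, 0.0457]
tool_rot: [0.167, 1.564, 0.166]
ft_force: [0.6, 0.3, -1.4]
grip_width: 0.249
```

```bash
python3 st.py; python3 - <<'E'
from h import *
p,r=cur();a=p+[0,-.06,.04];rows(p,r,a,r,3,1);print()
g=np.load('grip.npz');sq2=R.from_euler('z',75,degrees=True)
c=np.array([.50,-.27,.03])+sq2.apply(g['rel']);rc=sq2*R.from_matrix(g['R']);print(c);rows(a,r,c,rc,9,1)
rows(c,rc,c-[0,0,.025],rc,2,1)
E
```

```text
21.0 F [ 0.56  0.33 -1.4 ] T [-0.35  0.04 -0.03] z [ 9.0e-04 -2.5e-03  1.0e+00] x [0.008  1.     0.0025] heel [0.5517 0.0974 0.0202] 0.24918408746991585
[0.0, 0.0, 0.0, -1.72, -1.67, 0.0, 1.0],
[0.0, 0.0, 0.0, -1.72, -1.67, 0.0, 1.0],
[0.0, 0.0, 0.0, -1.72, -1.67, 0.0, 1.0],

[ 0.47420811 -0.36709046  0.05577577]
[1.58, -0.34, -0.02, -0.39, -3.37, -0.85, 1.0],
[1.58, -0.34, -0.02, -0.39, -3.39, -0.76, 1.0],
[1.58, -0.34, -0.02, -0.39, -3.41, -0.66, 1.0],
[1.58, -0.34, -0.02, -0.4, -3.43, -0.56, 1.0],
[1.58, -0.34, -0.02, -0.4, -3.45, -0.47, 1.0],
[1.58, -0.34, -0.02, -0.4, -3.46, -0.37, 1.0],
[1.58, -0.34, -0.02, -0.4, -3.47, -0.27, 1.0],
[1.58, -0.34, -0.02, -0.4, -3.47, -0.17, 1.0],
[1.58, -0.34, -0.02, -0.4, -3.48, -0.08, 1.0],
[0.0, 0.0, 0.0, 1.22, -0.26, -0.0, 1.0],
[0.0, 0.0, 0.0, 1.22, -0.26, -0.0, 1.0],
```

Call:
jog_arm(
  targets=[
    [0,0,0,-1.7,-1.65,0,1],
    [0,0,0,-1.7,-1.65,0,1],
    [0,0,0,-1.7,-1.65,0,1],
    [1.6,-0.35,0,-0.4,-3.35,-0.85,1],
    [1.6,-0.35,0,-0.4,-3.4,-0.75,1],
    [1.6,-0.35,0,-0.4,-3.4,-0.65,1],
    [1.6,-0.35,0,-0.4,-3.45,-0.55,1],
    [1.6,-0.35,0,-0.4,-3.45,-0.45,1],
    [0,0,0,0,0,0,1],
  ],
)

```text
time: 22.12
position: [0.5077, -0.2351, 0.0698]
tool_rot: [0.281, 1.544, 0.048]
ft_force: [-0.6, 0.8, -1.7]
grip_width: 0.251
```

Call:
jog_arm(
  targets=[
    [1.6,-0.35,0,-0.4,-3.45,-0.35,1],
    [1.6,-0.35,0,-0.4,-3.45,-0.25,1],
    [1.6,-0.35,0,-0.4,-3.45,-0.15,1],
    [1.6,-0.35,0,-0.4,-3.5,-0.1,1],
    [0,0,0,0,0,0,1],
    [0,0,0,0,0,0,1],
  ],
)

```text
time: 22.88
position: [0.476, -0.3639, 0.0556]
tool_rot: [0.366, 1.526, -0.033]
ft_force: [-0.1, 0.2, -1.5]
grip_width: 0.246
```

```bash
python3 st.py; python3 - <<'E'
from h import *
im,d=get_image('scene');cv2.imwrite('pics/s7.png',im[:,:,::-1])
p,r=cur()
g=np.load('grip.npz');sq=r*R.from_matrix(g['R']).inv();y=np.degrees(np.arctan2(*sq.apply([1,0,0])[1::-1]))
rc=R.from_euler('z',y,degrees=True)*R.from_matrix(g['R'])
h=p-sq.apply(g['rel']);rows(p,r,p-[0,0,h[2]-.004],rc,2,1)
E
```

```text
22.88 F [-0.05  0.22 -1.49] T [-0.49  0.13 -0.06] z [-0.0024 -0.0047  1.    ] x [0.261  0.9653 0.0051] heel [ 0.5021 -0.2667  0.0304] 0.2461286031448155
[0.01, 0.03, -0.15, 1.29, -0.28, -0.0, 1.0],
[0.01, 0.03, -0.15, 1.29, -0.28, -0.0, 1.0],
```

View pics/s7.png

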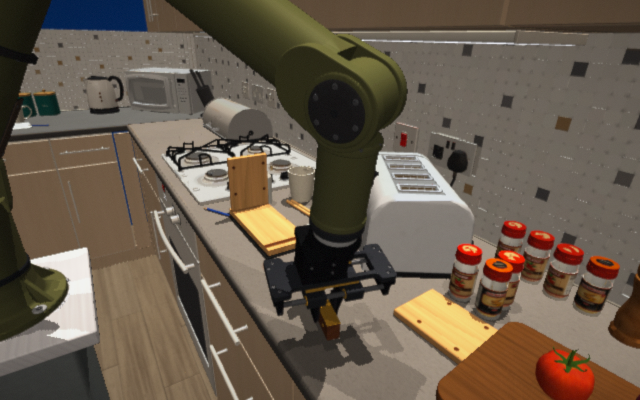

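The panel stands upright and the square is held over clear worktop near (330, 320). Lowering it now.

Call:
jog_arm(
  targets=[
    [0,0,-0.15,1.0,-0.2,0,1],
    [0,0,-0.15,1.0,-0.2,0,1],
    [0,0,0,0.55,-0.12,0,1],
    [0,0,0,0.2,-0.04,0,1],
    [0,0,0,0,0,0,1],
    [0,0,0,0,0,0,1],
  ],
)

```text
time: 23.68
position: [0.4757, -0.3647, 0.0276]
tool_rot: [0.362, 1.526, -0.039]
ft_force: [0.5, -0.4, -2.9]
grip_width: 0.247
```

```bash
python3 st.py
```

```text
23.68 F [ 0.52 -0.35 -2.85] T [-0.56  0.14  0.05] z [-9.0e-04  1.8e-03  1.0e+00] x [ 0.2621  0.965  -0.0015] heel [ 0.5018 -0.2677  0.0017] 0.24741988567063505
```

Call:
jog_arm(
  targets=[
    [0,0,0,0.1,-0.02,0,1],
    [0,0,0,0.08,-0.02,0,1],
    [0,0,0,0,0,0,1],
    [0,0,0,0,0,0,1],
  ],
)

```text
time: 24.18
position: [0.4757, -0.3645, 0.0258]
tool_rot: [0.362, 1.527, -0.039]
ft_force: [-1.0, -0.1, 0.2]
grip_width: 0.248
```

```bash
python3 st.py
```

```text
24.18 F [-0.95 -0.09  0.19] T [-0.26  0.26  0.04] z [-9.0e-04  1.6e-03  1.0e+00] x [ 0.262   0.9651 -0.0013] heel [ 5.018e-01 -2.676e-01 -1.000e-04] 0.24812377444315836
```

Call:
jog_arm(
  targets=[
    [0,0,0,0,0,0,2.3],
    [0,0,0,0,0,0,2.8],
    [0,0,0,0,0,0,3.6],
    [0,0,0,0,0,0,5],
    [0,0,0,0,0,0,6],
    [0,0,0,0,0,0,6],
    [0,0,0,0,0,0,6],
  ],
  squeeze=10,
)

```text
time: 25.05
position: [0.4756, -0.3644, 0.0255]
tool_rot: [0.362, 1.527, -0.039]
ft_force: [-0.6, -0.0, -0.2]
grip_width: 0.678
```

Call:
jog_arm(
  targets=[
    [0,0,0,-1,0,0,6],
    [0,0,0,-2,0,0,6],
    [0,0,0,-3,0,0,6],
    [0,0,0,-4,0,0,6],
    [0,0,0,-4,0,0,6],
    [0,0,0,-4,-3,0,6],
    [0,0,0,0,-5,0,6],
    [0,0,0,0,0,0,6],
    [0,0,0,0,0,0,6],
  ],
)

```text
time: 26.18
position: [0.4458, -0.4761, 0.1858]
tool_rot: [0.363, 1.526, -0.039]
ft_force: [0.7, 0.9, -0.2]
grip_width: 0.693
```

```bash
python3 st.py; python3 - <<'E'
from h import *
im,d=get_image('scene');cv2.imwrite('pics/s8.png',im[:,:,::-1])
im,d=get_image('top');cv2.imwrite('pics/t8.png',im[:,:,::-1])
D=[d]+[get_image('top')[1] for _ in range(5)]
Q=np.concatenate([cloud('top',x)[198:250,203:230].reshape(-1,3) for x in D])
Q=Q[(Q[:,2]>.035)&(Q[:,2]<.16)&(abs(Q[:,1]-.128)<.012)]
print(np.linalg.lstsq(np.c_[Q[:,0],Q[:,2],np.ones(len(Q))],Q[:,1],rcond=None)[0])
S=cloud('scene',get_image('scene')[1]);print(S.shape)
E
```

```text
26.18 F [ 0.65  0.94 -0.2 ] T [-0.31  0.09 -0.04] z [-0.001   0.0014  1.    ] x [ 0.2626  0.9649 -0.0011] heel [ 0.472  -0.3791  0.1599] 0.6926416666480555
[-0.01078528  0.00186964  0.13625275]
(400, 640, 3)
```

View pics/s8.png

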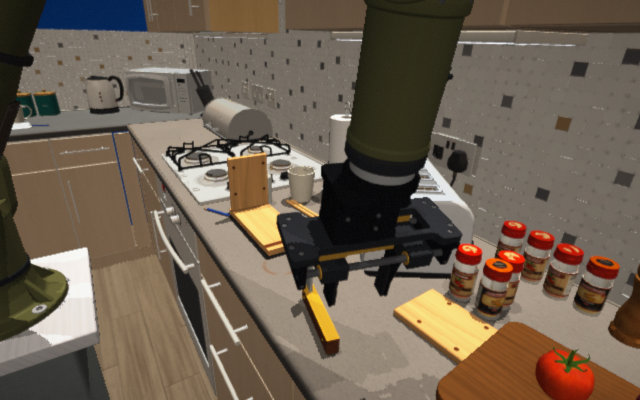

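View pics/t8.png

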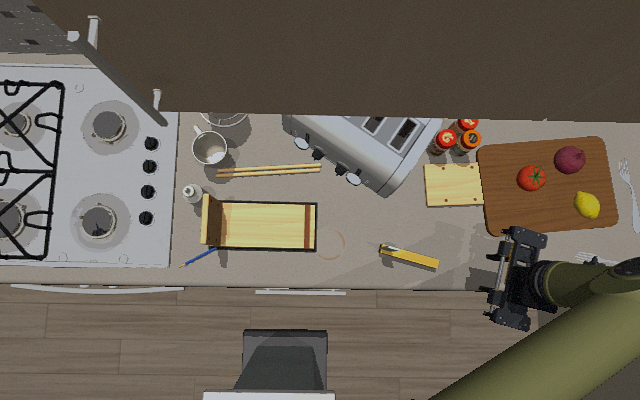

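The square stands upright on the worktop at (380-439, 245-270), well clear of the rack. The panel fit has not moved, and the bottle, mug and second panel are at the same pixels as at the start.

```bash
python3 -c "
from bench import *
print(get_state()['time'],close_job())"
```

```text
the job is handed in; nothing more can be done
26.575 None
```

I pressed the try square into the inside corner until the panel was true and held it there for about 2.5 s. I then backed it straight off and stood it upright on the worktop, clear of the rack. The job was handed in at about 26.6 s of the 72 s, and it reported no verdict.

- **Pressing forces:** the wrist readings put the board at about 9–11 N during the hold. The push towards the panel was 8 to 12 N in total. Part of that was friction on the board, so the panel itself took an estimated 4–8 N at first. Because that was close to the 4 N needed, I pushed slightly harder for the last second (about 7–12 N).
- **Panel angle:** the depth-image fit went from about 0.06 rad leaning in to within about 0.1° of square to the board. After backing away, the fit was unchanged.
- **Final scene:** the square stands free about 0.17 m from the board's end. The bottle, mug and second panel look unmoved in the pictures.

No check failed. The split of the sideways force between panel and board friction is estimated, not measured directly.

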